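# Pack the box tower into its cartons

## Robot

A 6-joint arm with a two-finger parallel gripper is mounted at the origin on a cart in front of the work surface, level with it; the furniture and walls round the work are solid. World frame = base frame: x ahead of the robot, y to its left, z up, the work surface at z = 0. Lengths are in mm, angles in rad, forces in N, time in s.
With the tool pointing down it reaches from about 350 to 775 mm from the base axis. Payload 7.3 kg.
Tool frame: the origin (TCP) lies midway between the tips of the shut fingers; the grasp point (between the pads) lies 19 mm behind it (grasp_offset is the z of the grasp point in the tool frame, in mm); z points along the fingers, y is the direction in which the jaws open and shut (so a half turn about z gives the same grasp; the last joint's range is limited). The gripper opens to 92 mm and grips with 3 to 60 N. Pads are 19 mm wide; open, the fingers measure 130 mm over their backs; the gripper's body (75 mm by 190 mm) begins 47 mm behind the grasp point.
Start: joints at [-1.404, 0.342, 1.524, -0, 1.275, -0.146], TCP at [161.578, -499.537, 226.741] pointing down, gripper open.
Joint ranges: [-2.53, 2.53], [-0.77, 2.02], [0.04, 2.7], [-1, 4.14], [0.28, 2.66], [-3.11, 3.11]. Speed limits (rad/s): [2.57, 2.57, 3.14, 3.14, 3.14, 3.14].

## Interface

Orientations are given as [roll, pitch, yaw] about the fixed x, y, z axes, in that order (R = Rz(yaw) Ry(pitch) Rx(roll)).
In Python, from plant import get_obs, capture, camera_model, close_job, boxes_of, regions_of, place_of, grasp_offset gives the robot as it stands. The module is installed in compiled form; this text tells all that it offers.
- The arm moves only by the tool send_rows, never from a script. Its argument "targets" is a list that holds one entry, the list of rows, each a list of 7 numbers: the turn, a rotation vector about the tool's x, y, z in degrees, then the shift along the tool's x, y, z in mm, then the closure, from -1 (fully open) to 1 (shut). A call has 1 to 5 rows; each row is the pose to reach, as a shift and turn from the pose commanded when the call began, along the tool's axes at that moment; what a row does not reach only later rows make up. A row lasts 1/12 s, in which the tool goes at most 41.7 mm and 7.16 degrees, less where a joint would pass 70% of its speed; a pose out of reach is approached as far as the arm can. A call with a gripper value outside its range is refused whole. The fingers move at their own pace and stop on an object; the grip force is fixed at half the most. Time passes only in rows, so rows that repeat a pose let the fingers close. It gives the time, the measured TCP pose, the force and the opening at its end, in the units of the state.
- get_obs(): the state, without advancing time (a new reading comes with each control period).
- capture(name): name is "side" or "top" or "wrist"; returns the picture (420x560x3 uint8, red, green, blue); there is no depth.
- camera_model(name): a dict with "K" (3x3 intrinsics, pixels), "k1" (the pictures are not rectified: a ray, as slopes to the right and down, at radius r is drawn at 1 + k1 r^2 times it, then the intrinsics apply), "world_to_cam" (4x4, takes a point from world to camera coordinates). Camera axes: x right, y up, looking along -z (the intrinsics and any distortion apply to the point x, -y, -z); pixel columns grow to the right and rows downward; lengths in mm; the calibration is good to about 2 mm. A picture is of the moment at which its call begins: read the wrist's pose just before it. camera_model takes no time and is no camera call; for the wrist camera it gives the pose at the moment of the call.
- close_job(): hands the job in, once; it reports no verdict.
Trained networks look in the newest picture that a camera, given by its name, has taken for a name from the list of things; names that differ only in an ending like _2 or _b are one class to them, and where a whole thing is asked for, a point or a joint stands for the part that bears it (a point fixed in the world has none). Each returns a list of dicts, best first, with "conf" (0 to 1); they miss things now and then, are a little off and sometimes report something else, mostly with a low value. They report only what shows in the picture. A call takes as long as a camera call. They do not tell look-alikes from the thing itself.
- boxes_of(label, camera): "location" ([row, column] in pixels, amid what is visible of it).
- regions_of(label, camera): "region" (420x560 bool, what is visible of it) and "location" ([row, column] in pixels, amid what is visible of it).
- place_of(label, camera): "location" ([row, column] in pixels: a listed point, or the origin of a listed thing).
The state is a dict: "time": time; "joint_positions": joint angles; "dq": joint speeds; "tau": joint torques, N m; "tool_pos": TCP position; "tcp_rot": TCP orientation; "contact_force": force on the tool from outside, world axes, zero at the start; "moment": the same for the moment, N m; "grip_width": finger opening in mm.
Only numpy, scipy, OpenCV 4.12 (cv2) and the standard library are available. Lean on these libraries where they do the work, as an engineer would, in place of code of your own. Each camera call takes 0.05 s, during which the arm holds its last target.

## Task

Four finished wooden boxes stand stacked in a tower. Take the tower apart and set each box, lid up, into its own shallow carton - the one whose white paper liner has that box's shape - lying flat on the carton's floor and lengthwise as the liner shows. Set the boxes down without dropping or tipping any, and leave the tack tin and the sanding block where they are.

Things in the scene. Friction and masses are not known exactly. Their poses are not given: they have to be found in the camera images.
- long_oval_box: Light wooden box with lid, the bottom one of the tower: long oval (straight sides, round ends), 66 mm wide (x) x 130 mm long (y) x 40 mm high, about 0.16 kg; the lid, the upper 14 mm, is the widest part. Origin: centre of the underside; z up, y along its long side, x across. Stiff and closed (the lid does not come off); grip it across the short side.
- oblong_box: Brown wooden box with lid, second from the bottom, lying crosswise on the long oval one: rectangle 56 mm (x) x 104 mm (y) x 34 mm high, about 0.12 kg; the lid, the upper 12 mm, is the widest part. Origin: centre of the underside; z up, y along its long side, x across. Stiff and closed (the lid does not come off); grip it across the short side.
- short_oval_box: Reddish wooden box with lid, third from the bottom, lying crosswise on the rectangular one: short oval 60 mm wide (x from -28 to +32) x 86 mm long (y) x 42 mm high, about 0.08 kg. Origin: centre of the underside; z up, y along its long side, x across. Stiff and closed (the lid does not come off); grip it across the short side.
- round_box: Small round light wooden box with lid, on the top of the tower: 46 mm in diameter, 30 mm high, about 0.04 kg; the lid, the upper 12 mm, is the widest part. Origin: centre of the underside; z up. Stiff and closed; grip it across its diameter.
- long_oval_carton: Shallow open carton of brown card, fixed to the surface, inside 86 x 150 mm (x, y), walls 3 mm thick and 12 mm high over the surface, floor 3 mm thick; flat white paper liner on its floor in the shape of the long oval box (66 x 130 mm). Place of that box. Origin: centre of the underside; y along its long side.
- oblong_carton: Shallow open carton of brown card, fixed to the surface, inside 76 x 124 mm (x, y), walls 3 mm thick and 12 mm high over the surface, floor 3 mm thick; flat white paper liner on its floor in the shape of the rectangular box (56 x 104 mm). Place of that box. Origin: centre of the underside; y along its long side.
- short_oval_carton: Shallow open carton of brown card, fixed to the surface, inside 84 x 106 mm (x, y), walls 3 mm thick and 12 mm high over the surface, floor 3 mm thick; flat white paper liner on its floor in the shape of the short oval box (62 x 86 mm). Place of that box. Origin: centre of the underside; y along its long side.
- round_carton: Shallow open carton of brown card, fixed to the surface, inside 66 x 66 mm (x, y), walls 3 mm thick and 12 mm high over the surface, floor 3 mm thick; flat white paper liner on its floor in the shape of the round box (46 mm). Place of that box. Origin: centre of the underside; y along its long side.
- tack_tin: Bystander: round open tin of copper tacks, 55 mm in diameter, 21 mm high. Origin: centre of the underside. Leave it alone.
- sanding_block: Bystander: cork sanding block, 42 mm (x) x 68 mm (y) x 30 mm high. Origin: centre of the underside. Leave it alone.
There are look-alikes about, which are no part of the job. Leave any purple look-alike of the round_box alone.

How it is judged (in metres and radians):
At the end, for the whole second after the job is handed in: Each of the four boxes stands upright (within 0.08 rad) and flat on the floor of the carton with its own shape (origin 0 to 7 mm above the carton's underside, within 20 mm of its centre), the long side of the three longer boxes within 0.35 rad of the carton's; all are released and at rest (horizontal distance between long_oval_box and long_oval_carton below 0.02 m and z of long_oval_box in the frame of long_oval_carton between 0 and 0.007 m and angle between each of long_oval_box, oblong_box, short_oval_box, round_box's own z axis and vertical below 0.08 rad and linear speed of each of long_oval_box, oblong_box, short_oval_box, round_box below 0.02 m/s and angle between the y axis of long_oval_box and the y axis of long_oval_carton, either way round below 0.35 rad and horizontal distance between oblong_box and oblong_carton below 0.02 m and z of oblong_box in the frame of oblong_carton between 0 and 0.007 m and angle between the y axis of oblong_box and the y axis of oblong_carton, either way round below 0.35 rad and horizontal distance between short_oval_box and short_oval_carton below 0.02 m and z of short_oval_box in the frame of short_oval_carton between 0 and 0.007 m and angle between the y axis of short_oval_box and the y axis of short_oval_carton, either way round below 0.35 rad and horizontal distance between round_box and round_carton below 0.02 m and z of round_box in the frame of round_carton between 0 and 0.007 m); the robot touches nothing.
It fails at once if a box is tipped over (angle between any of long_oval_box, oblong_box, short_oval_box, round_box's own z axis and vertical above 0.6 rad).
It fails at once if a box is dropped or falls from more than about 25 mm (faster than 0.7 m/s with no finger on it) ((linear speed of long_oval_box above 0.7 m/s and contact force between the fingers and long_oval_box below 0.05 N) or (linear speed of oblong_box above 0.7 m/s and contact force between the fingers and oblong_box below 0.05 N) or (linear speed of short_oval_box above 0.7 m/s and contact force between the fingers and short_oval_box below 0.05 N) or (linear speed of round_box above 0.7 m/s and contact force between the fingers and round_box below 0.05 N)).
It fails at once if the tack tin or the sanding block is moved by more than 20 mm (distance of any of tack_tin, sanding_block from where it was at the start of the episode above 0.02 m).
It also fails if it takes over 118 s, if anything falls off the work surface, if the arm or the gripper's body presses on something with over 40 N, if the wrist force passes 120 N, or if a joint passes its speed limit or range.

## Working session

There is one attempt and no reset: what is moved stays moved. The work goes in short steps, Python scripts to look and compute and a tool call to move; the robot and the scene stay as the last step left them, time stands still between calls to the robot, and variables do not carry over. Pictures are saved under pics/ and viewed, and the job is handed in when it is done.

Besides the shell and the picture viewer there is one more tool, called after "Emit:" as name([rows], argument=value, ...), one row to a line, values as JSON. send_rows: Moves the arm, as the interface text tells. Its arguments: {"type":"object","properties":{"targets":{"type":"array","items":{"type":"array","items":{"type":"array","items":{"type":"number"}}}}},"required":["targets"]}

```bash
mkdir -p pics; ls; python3 - <<'E'
from plant import *
import cv2,numpy as np
o=get_obs();print(o, grasp_offset)
for n in("side","top"):
    im=capture(n);cv2.imwrite(f"pics/{n}0.png",im[:,:,::-1])
    m=camera_model(n);print(n,m)
E
```

```text
pics
{'time': 0.0, 'joint_positions': array([-1.40399928e+00,  3.42749179e-01,  1.52498949e+00, -3.66556224e-05,
        1.27542008e+00, -1.46008828e-01]), 'dq': array([ 8.66397650e-04, -1.25640820e-06,  1.98836293e-03,  7.48652842e-04,
        7.85604539e-04,  3.89793174e-04]), 'tau': array([ 2.86857801e-03, -4.31238019e+01, -2.44221675e+01,  7.20128207e-02,
        5.58935059e-02, -1.22473562e-04]), 'tool_pos': array([ 161.49644208, -499.12019282,  226.04085117]), 'tcp_rot': array([-3.14003812e+00, -1.93173629e-04,  3.12816424e-01]), 'contact_force': array([0.30065723, 0.07808812, 0.53930367]), 'moment': array([ 0.005613  ,  0.01930425, -0.03008794]), 'grip_width': 91.58518471125743} -18.8
side {'K': array([[540.42592164,   0.        , 291.20275657],
       [  0.        , 540.42592164, 217.4526418 ],
       [  0.        ,   0.        ,   1.        ]]), 'k1': 0.05958775014330032, 'world_to_cam': array([[-7.99908308e-01, -5.99857045e-01,  1.78388410e-02,
         4.70789004e+02],
       [ 3.16909864e-01, -3.96982649e-01,  8.61378497e-01,
        -2.58621254e+02],
       [-5.09622249e-01,  6.94677121e-01,  5.07650333e-01,
        -8.71343116e+02],
       [ 0.00000000e+00,  0.00000000e+00,  0.00000000e+00,
         1.00000000e+00]])}
top {'K': array([[546.0487381 ,   0.        , 276.09623573],
       [  0.        , 546.0487381 , 198.27469926],
       [  0.        ,   0.        ,   1.        ]]), 'k1': -0.055857920747825876, 'world_to_cam': array([[ 2.53088318e-02, -9.99611596e-01, -1.16670312e-02,
         3.15954593e+01],
       [ 9.95912420e-01,  2.41994902e-02,  8.70220444e-02,
        -5.37307821e+02],
       [-8.67059085e-02, -1.38217676e-02,  9.96138065e-01,
        -1.34180909e+03],
       [ 0.00000000e+00,  0.00000000e+00,  0.00000000e+00,
         1.00000000e+00]])}
```

View pics/side0.png

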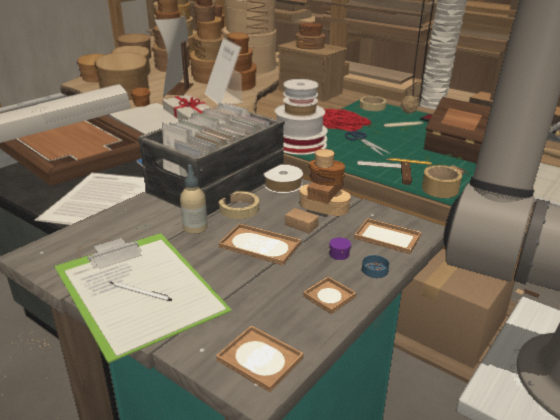

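View pics/top0.png

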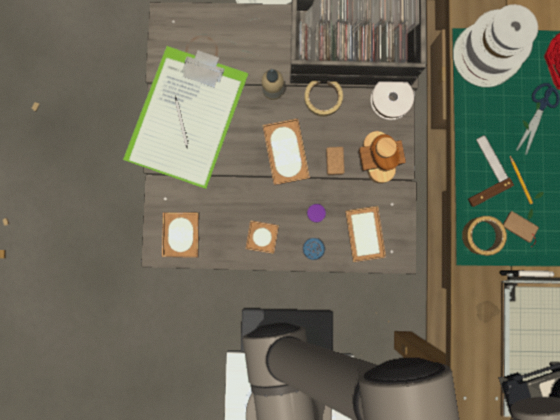

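The top view shows the tower at (383,152), with the round box on top at (386,146). The purple look-alike is at (316,212), the tin at (313,248) and the sanding block at (335,160). The cartons are long (286,152), oblong (365,234), short (181,235) and round (262,237).

```bash
cat > h.py <<'E'
import numpy as np,cv2
from plant import *
from scipy.spatial.transform import Rotation as R
def ray(m,px):
    # px = (row,col)
    K=m["K"];k=m["k1"];W=np.array(m["world_to_cam"])
    xd=np.array([(px[1]-K[0,2])/K[0,0],(px[0]-K[1,2])/K[1,1]])
    u=xd.copy()
    for _ in range(20): u=xd/(1+k*(u@u))
    d=np.array([u[0],-u[1],-1.]); Rw=W[:3,:3];t=W[:3,3]
    return -Rw.T@t, Rw.T@d
def at_z(m,px,z):
    c,d=ray(m,px); return c+d*((z-c[2])/d[2])
def proj(m,p):
    W=np.array(m["world_to_cam"]);q=W[:3,:3]@np.array(p,float)+W[:3,3]
    u=np.array([q[0],-q[1]])/-q[2]; u=u*(1+m["k1"]*(u@u)); K=m["K"]
    return np.array([K[1,1]*u[1]+K[1,2],K[0,0]*u[0]+K[0,2]])
def rect(m,mask,z):
    c=max(cv2.findContours(mask.astype(np.uint8),cv2.RETR_EXTERNAL,cv2.CHAIN_APPROX_NONE)[0],key=len)[:,0]
    P=np.array([at_z(m,(b,a),z)[:2] for a,b in c],np.float32)
    (x,y),(w,h),a=cv2.minAreaRect(P)
    if w>h: w,h,a=h,w,a+90   # h long; its direction is a+90
    return x,y,w,h,(a+90)%180  # direction of long side, deg from x
E
python3 - <<'E'
from h import *
im=capture("top");m=camera_model("top")
Z=dict(long_oval_carton=12,oblong_carton=12,short_oval_carton=12,round_carton=12,long_oval_box=40,oblong_box=74,short_oval_box=116,round_box=146,tack_tin=21,sanding_block=30)
for n,z in Z.items():
    r=regions_of(n,"top")[:3]
    for q in r: print(n,round(q["conf"],2),np.round(q["location"]),q["region"].sum(),np.round(rect(m,q["region"],z),1))
    for q in place_of(n,"top")[:2]: print("   place",round(q["conf"],2),np.round(q["location"],1),np.round(at_z(m,q["location"],0),1))
cv2.imwrite("pics/tw.png",cv2.resize(im[90:270,220:430],None,fx=3.5,fy=3.3,interpolation=2)[:,:,::-1])
s=capture("side")
cv2.imwrite("pics/tws.png",cv2.resize(s[140:280,220:430],None,fx=3.5,fy=3.5,interpolation=2)[:,:,::-1])
E
```

```text
long_oval_carton 0.82 [152. 288.] 2315 [658.8  24.1  98.5 160.4  12.7]
   place 0.66 [156.4 287.6] [646.8  18.5   0. ]
oblong_carton 0.9 [235. 366.] 1684 [ 454.  -179.3   84.   130.9    8.5]
   place 0.89 [235.4 367.2] [ 449.8 -187.5    0. ]
short_oval_carton 0.8 [237. 179.] 1624 [440.2 284.6  91.7 113.2   1.6]
short_oval_carton 0.39 [237. 261.] 829 [439.1  77.8  72.2  72.4 172. ]
   place 0.84 [235.4 180.5] [437.9 285.5   0. ]
round_carton 0.6 [238. 261.] 806 [440.6  79.4  73.4  73.7 171.1]
   place 0.56 [236.6 262.4] [440.3  77.4   0. ]
   place 0.5 [153.8 385.3] [ 659.6 -231.7    0. ]
long_oval_box 0.71 [172. 374.] 497 [ 595.4 -213.    37.5   67.3   91.4]
   place 0.57 [161.  378.7] [ 640.5 -214.9    0. ]
oblong_box 0.76 [159. 370.] 386 [ 635.1 -170.4   32.4   58.3   18.8]
   place 0.83 [160.8 378. ] [ 641.  -213.1    0. ]
short_oval_box 0.95 [156. 381.] 541 [ 643.7 -208.2   66.5   87.6   22.2]
   place 0.93 [150.2 380.5] [ 668.6 -219.3    0. ]
   place 0.73 [161.8 379.5] [ 638.5 -216.9    0. ]
round_box 0.66 [147. 385.] 372 [ 6.499e+02 -2.037e+02  4.600e+01  5.130e+01  4.000e-01]
round_box 0.51 [211. 314.] 273 [494.4 -49.3  38.6  40.9   1.2]
   place 0.84 [153.2 383.6] [ 661.  -227.3    0. ]
   place 0.77 [214.6 314.6] [499.2 -53.4   0. ]
tack_tin 0.92 [250. 311.] 371 [411.8 -51.8  51.   52.5  46.3]
   place 0.62 [249.  312.9] [412.2 -50.9   0. ]
sanding_block 0.71 [159. 334.] 484 [ 634.3 -100.5   43.6   70.2    4.5]
sanding_block 0.6 [158. 380.] 507 [ 656.4 -220.1   66.7   92.4   36.6]
   place 0.69 [159.1 331.4] [642.5 -93.7   0. ]
   place 0.62 [153.7 379.2] [ 659.5 -216.     0. ]
```

View pics/tw.png

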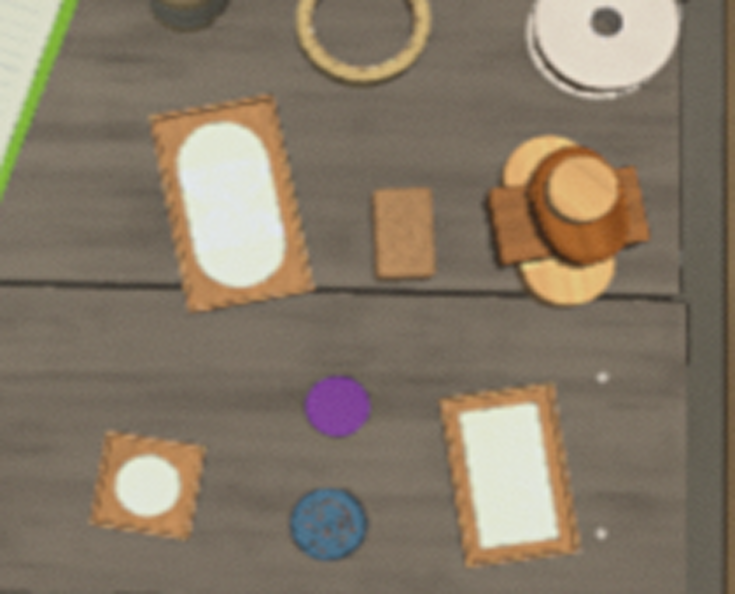

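View pics/tws.png

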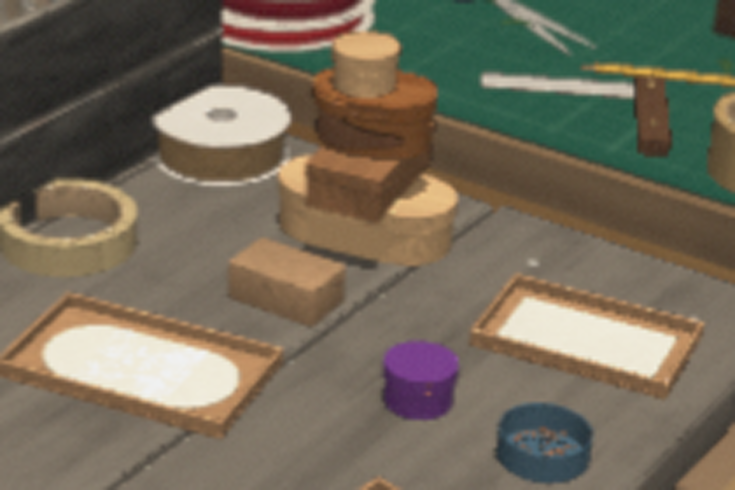

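The crops match the description. The round box is the light one on top of the tower, and the purple lidded box on the table at (316,212) is the look-alike. Next I'll bring the wrist camera over the tower.

```bash
cat >> h.py <<'E'
def go(x,y,z,psi,off=None):
    o=get_obs();Rc=R.from_euler('xyz',o["tcp_rot"]);p=o["tool_pos"]
    Rt=R.from_euler('xyz',[np.pi,0,np.deg2rad(psi)])
    t=Rc.inv().apply(np.array([x,y,z])-p); r=(Rc.inv()*Rt).as_rotvec(degrees=True)
    print("t=%.2f"%o["time"],"turn",np.round(r,2),"shift",np.round(t,1),"rows>=%d"%max(np.ceil(np.linalg.norm(t)/41.7),np.ceil(np.linalg.norm(r)/7.16)))
def back(psi): return None
E
python3 -c "
from h import *
go(630,-205,290,10)"
```

```text
t=1.20 turn [ 0.   -0.    7.92] shift [ 536.3 -136.1  -63.3] rows>=14
```

Emit:
send_rows([
  [[0,0,2,30,-8,-25,-1],[0,0,4,65,-17,-45,-1],[0,0,6,105,-27,-60,-1],[0,0,8,144,-37,-63,-1],[0,0,8,184,-47,-63,-1]],
])

```text
time: 1.62
tool_pos: [323.3, -397.9, 291.5]
tcp_rot: [3.138, -0.001, 0.17]
contact_force: [0.2, -0.2, -0.8]
grip_width: 91.8
```

Emit:
send_rows([
  [[0,0,0,37,-3,0,-1],[0,0,0,74,-6,0,-1],[0,0,0,111,-9,0,-1],[0,0,0,148,-12,0,-1],[0,0,0,184,-15,0,-1]],
])

```text
time: 2.03
tool_pos: [502.3, -351.0, 289.8]
tcp_rot: [3.141, -0.0, 0.173]
contact_force: [0.5, -1.0, 0.3]
grip_width: 92.0
```

```bash
python3 -c "
from h import *
go(630,-205,290,10);print(get_obs()['joint_positions'])"
```

```text
t=2.03 turn [ 0.01 -0.01 -0.06] shift [ 150.9 -121.7   -0.3] rows>=5
[-7.34787763e-01  4.74134857e-01  1.14667149e+00 -6.11419893e-05
  1.52050826e+00  6.62518714e-01]
```

Emit:
send_rows([
  [[0,0,0,30,-24,0,-1],[0,0,0,60,-48,0,-1],[0,0,0,90,-73,0,-1],[0,0,0,120,-97,0,-1],[0,0,0,151,-122,0,-1]],
])

```text
time: 2.45
tool_pos: [629.2, -204.3, 289.7]
tcp_rot: [3.141, 0.0, 0.173]
contact_force: [1.6, -0.7, 0.1]
grip_width: 91.7
```

```bash
python3 - <<'E'
from h import *
print(get_obs()['tool_pos'])
m=camera_model("wrist");im=capture("wrist")
np.save("w1.npy",im);import pickle;pickle.dump(m,open("w1.pkl","wb"))
cv2.imwrite("pics/w1.png",im[:,:,::-1])
print(m)
for n,z in dict(long_oval_box=40,oblong_box=74,short_oval_box=116,round_box=146).items():
    for q in regions_of(n,"wrist")[:2]: print(n,round(q["conf"],2),np.round(q["location"]),q["region"].sum(),np.round(rect(m,q["region"],z),1))
E
```

```text
[ 629.17213461 -204.25718073  289.65054583]
{'K': array([[347.56785234,   0.        , 279.84252508],
       [  0.        , 347.56785234, 204.0798886 ],
       [  0.        ,   0.        ,   1.        ]]), 'k1': -0.03619036198482623, 'world_to_cam': array([[ 1.71881860e-01, -9.85117511e-01, -3.41037642e-04,
        -3.09488848e+02],
       [ 9.45912779e-01,  1.65138149e-01, -2.79246139e-01,
        -5.06784304e+02],
       [ 2.75146579e-01,  4.76747540e-02,  9.60219495e-01,
        -6.14004571e+02],
       [ 0.00000000e+00,  0.00000000e+00,  0.00000000e+00,
         1.00000000e+00]])}
long_oval_box 0.87 [120. 286.] 1325 [ 687.1 -201.4   39.3   66.   102.2]
long_oval_box 0.66 [243.  58.] 784 [487.7  56.1  27.6  76.5 100.3]
oblong_box 0.61 [158. 319.] 1798 [ 634.3 -172.6   23.4   57.4    8.2]
short_oval_box 0.55 [181. 306.] 2570 [ 642.1 -211.1   62.1   86.5   11.8]
round_box 0.74 [235. 151.] 904 [564.6 -94.4  25.5  41.8 119.1]
round_box 0.6 [169. 287.] 2120 [ 647.8 -208.5   44.9   45.7  171.7]
```

View pics/w1.png

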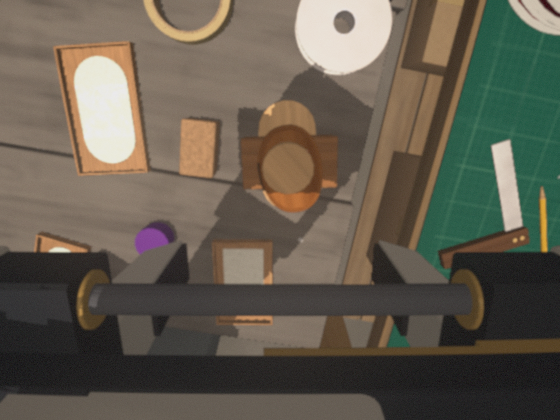

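```bash
cat >> h.py <<'E'
def outline(kind,x,y,z,yaw):
    def ob(w,l,n=24):
        r=w/2;s=l/2-r;a=np.linspace(0,np.pi,n)
        return np.r_[np.c_[r*np.cos(a),s+r*np.sin(a)],np.c_[-r*np.cos(a),-s-r*np.sin(a)]]
    if kind=="round": P=ob(46,46)
    elif kind=="short": 
        a=np.linspace(0,2*np.pi,60);P=np.c_[30*np.cos(a),43*np.sin(a)]
    elif kind=="long": P=ob(66,130)
    else: P=np.array([[28,52],[-28,52],[-28,-52],[28,-52]])
    a=np.deg2rad(yaw-90);c,s=np.cos(a),np.sin(a)   # yaw = direction of long side
    P=P@np.array([[c,s],[-s,c]])
    return np.c_[P+[x,y],np.full(len(P),z)]
def draw(im,m,P,col,sc,r0,c0):
    q=np.array([proj(m,p) for p in P]);q=np.c_[(q[:,1]-c0+.5)*sc,(q[:,0]-r0+.5)*sc].astype(np.int32)
    cv2.polylines(im,[q],True,col,1)
def overlay(im,m,objs,r0,r1,c0,c1,sc,fn):
    v=cv2.resize(im[r0:r1,c0:c1],None,fx=sc,fy=sc,interpolation=cv2.INTER_CUBIC)[:,:,::-1].copy()
    for (k,x,y,z,yaw),col in zip(objs,[(0,255,0),(255,255,0),(255,0,255),(0,0,255)]): draw(v,m,outline(k,x,y,z,yaw),col,sc,r0,c0)
    cv2.imwrite(fn,v); return v
E
cat > ov.py <<'E'
from h import *
import pickle,sys
objs=eval(sys.argv[1])
a=overlay(np.load("w1.npy"),pickle.load(open("w1.pkl","rb")),objs,90,220,230,350,4,"pics/o1.png")
try: t=np.load("t1.npy")
except: t=cv2.imread("pics/top0.png")[:,:,::-1]
b=overlay(t,camera_model("top"),objs,120,200,345,420,5,"pics/o2.png")
H=max(a.shape[0],b.shape[0]);f=lambda v:cv2.copyMakeBorder(v,0,H-v.shape[0],0,0,0)
c=np.hstack([f(a),f(b)]);c=cv2.resize(c,None,fx=min(1,800/c.shape[1]),fy=min(1,800/c.shape[1]))
cv2.imwrite(sys.argv[2],c)
E
python3 ov.py '[("round",648,-207,146,0),("short",645,-209,116,12),("rect",643,-213,74,102),("long",644,-212,40,12)]' pics/ov1.png
```

```text
(no output)
```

View pics/ov1.png

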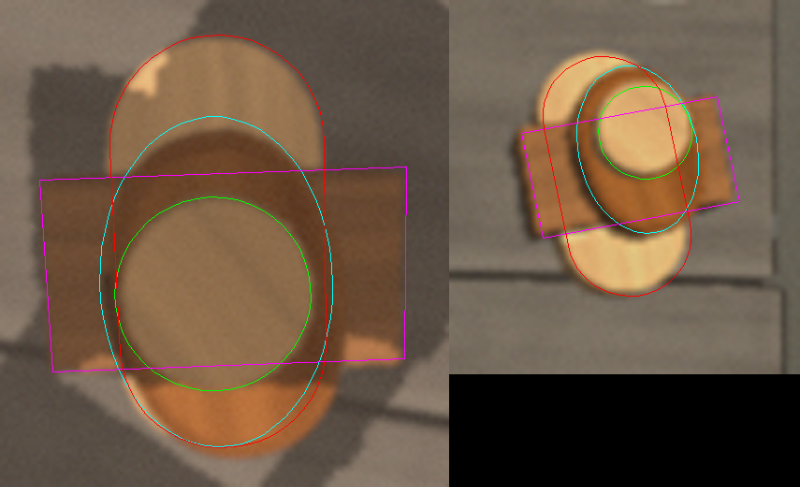

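```bash
python3 -c "
from h import *
go(648,-206.5,129,10)"
```

```text
t=2.70 turn [ 0.01  0.05 -0.05] shift [ 19.7   4.1 160.4] rows>=4
```

Emit:
send_rows([
  [[0,0,0,10,2,10,-1],[0,0,0,19,4,45,-1],[0,0,0,20,4,80,-1],[0,0,0,20,4,115,-1],[0,0,0,20,4,140,-1]],
])

```text
time: 3.12
tool_pos: [647.0, -207.3, 145.5]
tcp_rot: [-3.139, 0.003, 0.171]
contact_force: [0.8, -0.9, -0.4]
grip_width: 91.6
```

Emit:
send_rows([
  [[0,0,0,0,0,15,-1],[0,0,0,0,0,20,-1],[0,0,0,0,0,20,0.3],[0,0,0,0,0,20,0.4],[0,0,0,0,0,20,0.5]],
])

```text
time: 3.53
tool_pos: [649.4, -207.1, 131.5]
tcp_rot: [3.14, -0.003, 0.172]
contact_force: [-0.5, 0.0, 0.1]
grip_width: 76.8
```

Emit:
send_rows([
  [[0,0,0,0,0,0,1],[0,0,0,0,0,0,1],[0,0,0,0,0,0,1],[0,0,0,0,0,0,1],[0,0,0,0,0,0,1]],
])

```text
time: 3.95
tool_pos: [648.8, -206.2, 130.1]
tcp_rot: [3.141, -0.0, 0.173]
contact_force: [-0.6, -0.3, 1.9]
grip_width: 44.8
```

```bash
python3 -c "
from h import *
o=get_obs();print(o)"
```

```text
{'time': 3.95, 'joint_positions': array([-4.20203091e-01,  7.06776453e-01,  1.17276020e+00, -1.34619518e-04,
        1.26140737e+00,  9.77341589e-01]), 'dq': array([-0.0013223 , -0.00022169, -0.00327938,  0.00054544,  0.00262284,
        0.00183009]), 'tau': array([ 3.31090030e-02, -5.93970859e+01, -2.39415067e+01,  8.78853933e-02,
       -1.21122818e-01,  5.26271597e-04]), 'tool_pos': array([ 648.75101079, -206.23749389,  130.11736039]), 'tcp_rot': array([ 3.14112360e+00, -4.66001884e-04,  1.73292703e-01]), 'contact_force': array([-0.60916169, -0.32850589,  1.9098602 ]), 'moment': array([-0.00415358,  0.06877334, -0.01000551]), 'grip_width': 44.81806409707005}
```

Emit:
send_rows([
  [[0,0,0,0,0,-5,1],[0,0,0,0,0,-15,1],[0,0,0,0,0,-30,1],[0,0,0,0,0,-50,1],[0,0,0,0,0,-60,1]],
])

```text
time: 4.37
tool_pos: [649.5, -206.6, 193.1]
tcp_rot: [3.139, -0.003, 0.173]
contact_force: [0.7, -0.1, 0.6]
grip_width: 45.2
```

```bash
python3 -c "
from h import *
print(get_obs()['grip_width']);go(440,78,60,10)
im=capture('side');cv2.imwrite('pics/s2.png',cv2.resize(im[120:280,220:430],None,fx=3.5,fy=3.5)[:,:,::-1])
np.save('t1.npy',capture('top'))
m=camera_model('top')
for n in ('round_carton','short_oval_carton','oblong_carton','long_oval_carton'):
    q=regions_of(n,'top')[0];print(n,q['conf'],np.round(rect(m,q['region'],12),1))
# white liners
t=np.load('t1.npy').astype(int);w=(t.min(2)>190)
nn,l,st,ce=cv2.connectedComponentsWithStats(w.astype(np.uint8))
for i in range(1,nn):
    if 200<st[i,4]<3000: print(st[i],np.round(rect(m,l==i,3),1))
"
```

```text
45.20773476366586
t=4.37 turn [ 0.13 -0.19 -0.07] shift [-157.8 -316.7  131.8] rows>=10
round_carton 0.55 [451.   76.2  49.2  72.1  80.8]
short_oval_carton 0.72 [438.9 284.5  91.7 110.5   1.4]Traceback (most recent call last):
  File "<string>", line 8, in <module>
    q=regions_of(n,'top')[0];print(n,q['conf'],np.round(rect(m,q['region'],12),1))
      ~~~~~~~~~~~~~~~~~~~^^^
IndexError: list index out of range
```

View pics/s2.png

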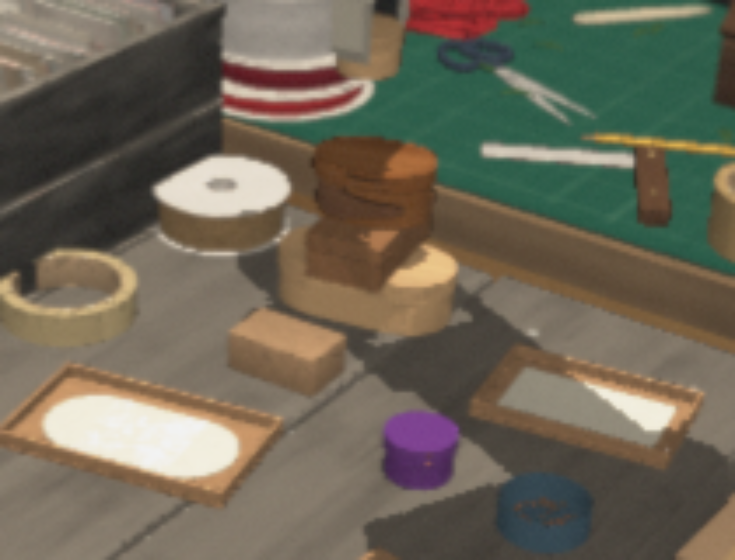

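The round box came away cleanly and the tower is undisturbed. I'll measure the liners from the first top picture.

```bash
python3 -c "
from h import *
m=camera_model('top')
t=cv2.imread('pics/top0.png').astype(int);w=(t.min(2)>190)
nn,l,st,ce=cv2.connectedComponentsWithStats(w.astype(np.uint8))
for i in range(1,nn):
    if 150<st[i,4]<3000: print(st[i],np.round(at_z(m,ce[i][::-1],3),1),np.round(rect(m,l==i,3),1))
"
```

```text
[374  83  39  33 996] [ 805.4 -250.1    3. ] [ 803.1 -250.5   84.7   98.9   91.5]
[ 271  128   30   49 1084] [658.6  23.8   3. ] [658.8  23.4  64.3 126.9  13.1]
[352 213  27  42 837] [ 454.2 -181.4    3. ] [ 454.2 -181.5   52.6  101.4    9.4]
[169 218  24  33 651] [440.5 286.    3. ] [441.4 285.1  58.6  81.1   2.3]
[254 229  17  17 229] [439.6  78.8   3. ] [439.2  78.3  40.3  40.4  91.5]
[ 225  353   26   67 1407] [ 65.7 132.4   3. ] [ 67.6 128.3  61.4 163.  179.8]
```

Emit:
send_rows([
  [[0,0,0,-12,-24,0,1],[0,0,0,-28,-56,0,1],[0,0,0,-45,-90,0,1],[0,0,0,-62,-124,0,1],[0,0,0,-79,-158,0,1]],
])

```text
time: 5.03
tool_pos: [541.5, -62.9, 188.3]
tcp_rot: [-3.14, 0.002, 0.173]
contact_force: [-0.1, 1.6, -0.9]
grip_width: 45.0
```

Emit:
send_rows([
  [[0,0,0,-17,-34,0,1],[0,0,0,-33,-68,10,1],[0,0,0,-50,-102,30,1],[0,0,0,-66,-135,55,1],[0,0,0,-79,-158,85,1]],
])

```text
time: 5.45
tool_pos: [438.1, 78.3, 106.1]
tcp_rot: [3.142, -0.002, 0.174]
contact_force: [1.3, 0.4, -0.8]
grip_width: 44.7
```

```bash
python3 -c "
from h import *
go(440,78,17,10)
"
```

```text
t=5.45 turn [ 0.   -0.11 -0.05] shift [ 1.6  0.7 89.1] rows>=3
```

Emit:
send_rows([
  [[0,0,0,1,0,30,1],[0,0,0,2,0,55,1],[0,0,0,2,0,70,1],[0,0,0,2,0,78,1],[0,0,0,2,0,82,1]],
])

```text
time: 5.87
tool_pos: [440.2, 77.0, 22.8]
tcp_rot: [-3.141, 0.003, 0.173]
contact_force: [-0.1, 0.6, 0.6]
grip_width: 45.1
```

Emit:
send_rows([
  [[0,0,0,0,0,2,1],[0,0,0,0,0,4,1],[0,0,0,0,0,5,1],[0,0,0,0,0,5,1]],
])

```text
time: 6.2
tool_pos: [441.9, 76.9, 19.8]
tcp_rot: [3.141, -0.001, 0.173]
contact_force: [0.2, -0.6, -0.3]
grip_width: 45.5
```

```bash
python3 -c "
from h import *
o=get_obs();print(o['contact_force']);go(439.5,78.5,17,10)
im=capture('side');cv2.imwrite('pics/s3.png',cv2.resize(im[220:360,250:400],None,fx=4,fy=4)[:,:,::-1])
"
```

```text
[ 0.15033429 -0.5720917  -0.29227067]
t=6.20 turn [ 0.02 -0.07 -0.09] shift [-2.1 -2.   2.8] rows>=1
```

View pics/s3.png

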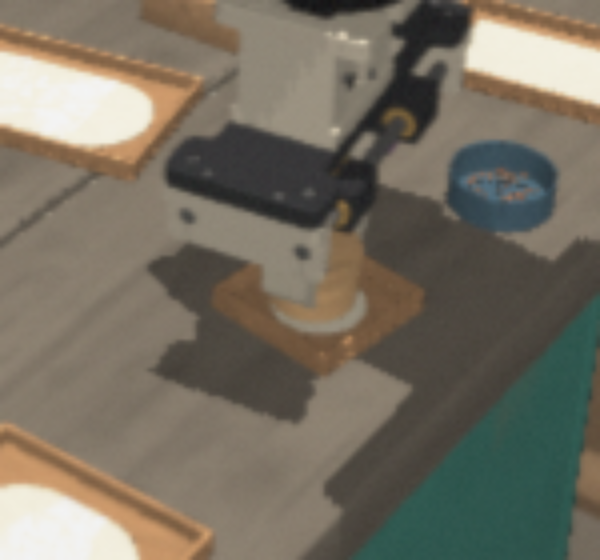

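The box sits over its liner, still a little above the floor.

Emit:
send_rows([
  [[0,0,0,-1,-1,1,1],[0,0,0,-1,-1,2,1],[0,0,0,-1,-1,2,1],[0,0,0,-1,-1,2,1]],
])

```text
time: 6.58
tool_pos: [440.3, 77.8, 17.4]
tcp_rot: [3.141, -0.0, 0.173]
contact_force: [-1.1, 0.1, -0.0]
grip_width: 45.2
```

Emit:
send_rows([
  [[0,0,0,0,0,1,1],[0,0,0,0,0,1.5,1],[0,0,0,0,0,1.5,1]],
])

```text
time: 6.83
tool_pos: [440.4, 77.8, 16.9]
tcp_rot: [3.141, -0.001, 0.173]
contact_force: [-3.8, -0.6, 15.6]
grip_width: 45.1
```

Emit:
send_rows([
  [[0,0,0,0,0,-0.5,1],[0,0,0,0,0,-0.5,0],[0,0,0,0,0,-0.5,-0.5],[0,0,0,0,0,-0.5,-1],[0,0,0,0,0,-0.5,-1]],
])

```text
time: 7.25
tool_pos: [440.3, 77.8, 16.2]
tcp_rot: [3.141, 0.0, 0.173]
contact_force: [-0.1, 0.6, 0.6]
grip_width: 61.2
```

Emit:
send_rows([
  [[0,0,0,0,0,-2,-1],[0,0,0,0,0,-15,-1],[0,0,0,0,0,-45,-1],[0,0,0,0,0,-85,-1],[0,0,0,0,0,-125,-1]],
])

```text
time: 7.67
tool_pos: [439.3, 77.8, 142.2]
tcp_rot: [-3.141, 0.003, 0.173]
contact_force: [1.5, 0.4, -0.0]
grip_width: 91.0
```

```bash
python3 -c "
from h import *
go(620,-210,250,10)
im=capture('wrist');cv2.imwrite('pics/w2.png',im[:,:,::-1])
im=capture('side');cv2.imwrite('pics/s4.png',cv2.resize(im[220:360,250:400],None,fx=4,fy=4)[:,:,::-1])
"
```

```text
t=7.67 turn [-0.02  0.15 -0.08] shift [ 128.1  314.6 -108.2] rows>=9
```

View pics/s4.png

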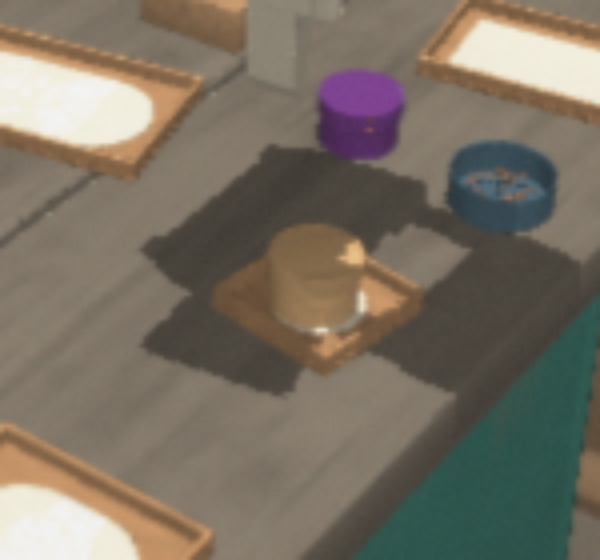

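The round box stands upright in its carton. Next is the short oval, starting with another look from above.

Emit:
send_rows([
  [[0,0,0,10,24,-30,-1],[0,0,0,24,57,-50,-1],[0,0,0,38,92,-70,-1],[0,0,0,52,128,-85,-1],[0,0,0,66,164,-95,-1]],
])

```text
time: 8.18
tool_pos: [534.5, -73.9, 237.9]
tcp_rot: [3.141, -0.002, 0.174]
contact_force: [0.7, 1.0, 1.0]
grip_width: 92.1
```

Emit:
send_rows([
  [[0,0,0,14,35,-4,-1],[0,0,0,28,70,-8,-1],[0,0,0,42,105,-12,-1],[0,0,0,56,135,-13,-1],[0,0,0,62,150,-13,-1]],
])

```text
time: 8.6
tool_pos: [621.6, -213.1, 248.1]
tcp_rot: [3.141, 0.0, 0.171]
contact_force: [-0.3, -1.0, -1.0]
grip_width: 91.9
```

```bash
python3 - <<'E'
from h import *
import pickle
print(get_obs()['tool_pos'])
m=camera_model("wrist");im=capture("wrist");np.save("w1.npy",im);pickle.dump(m,open("w1.pkl","wb"))
np.save("t1.npy",capture("top"))
for n,z in dict(long_oval_box=40,oblong_box=74,short_oval_box=116).items():
    for q in regions_of(n,"wrist")[:2]: print(n,round(q["conf"],2),np.round(q["location"]),q["region"].sum(),np.round(rect(m,q["region"],z),1))
E
sed -i 's/,90,220,230,350,4/,90,220,230,350,4/' ov.py
python3 ov.py '[("short",642,-210,116,12),("rect",643,-213,74,101),("long",644,-211,40,12)]' pics/ov2.png
```

```text
[ 621.60884928 -213.0594635   248.06921588]
long_oval_box 0.92 [110. 281.] 1507 [ 686.7 -202.3   36.6   64.1   99.8]
long_oval_box 0.28 [96. 76.] 12500 [659.    4.2  91.8 145.5  12. ]
oblong_box 0.83 [156. 318.] 2134 [ 633.9 -170.6   21.7   56.8    7.5]
short_oval_box 0.72 [162. 280.] 6009 [ 641.7 -211.4   62.5   85.7   18.3]
```

View pics/ov2.png

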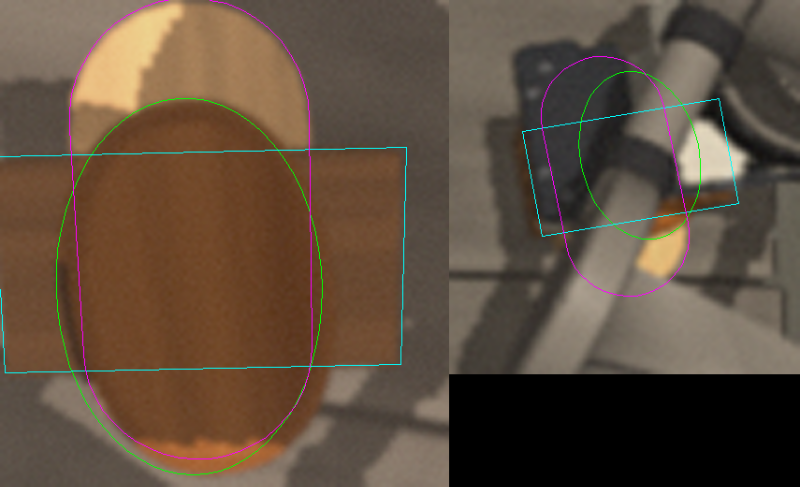

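```bash
python3 ov.py '[("short",642.5,-211.5,116,19),("rect",643,-214,74,101),("long",644,-211,40,12)]' pics/ov3.png
```

```text
(no output)
```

View pics/ov3.png

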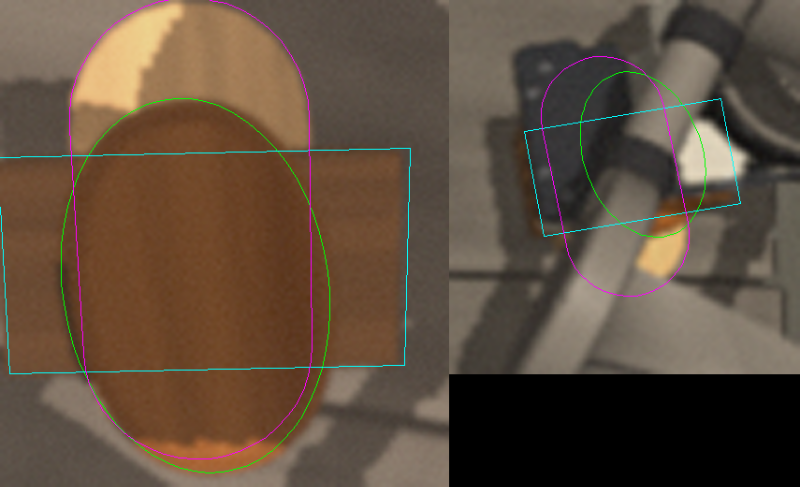

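```bash
python3 - <<'E'
from h import *
a=cv2.imread("pics/s2.png")[150:340,250:480]
w=np.load("w1.npy")[90:220,230:350][:,:,::-1]
w=np.clip(w.astype(float)*1.6,0,255).astype(np.uint8)
b=cv2.resize(w,None,fx=3.6,fy=3.6,interpolation=2);a=cv2.resize(a,None,fx=1.6,fy=1.6)
H=max(a.shape[0],b.shape[0]);f=lambda v:cv2.copyMakeBorder(v,0,H-v.shape[0],0,0,0)
cv2.imwrite("pics/z1.png",np.hstack([f(a),f(b)]))
m=camera_model("side");W=m["world_to_cam"];print(-W[:3,:3].T@W[:3,3])
E
```

```text
[ 14.49182359 785.04007713 656.71008016]
```

View pics/z1.png

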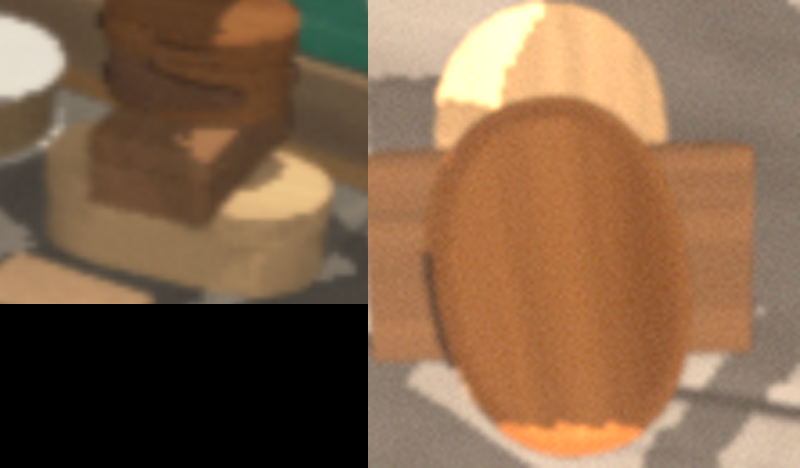

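A dark strap runs on the box's +y side below the lid, so I'll grip only the lid, 13 mm deep at yaw 19°.

```bash
python3 -c "
from h import *
go(642,-211.5,103,19)"
```

```text
t=8.85 turn [-0.07  0.07 -9.06] shift [ 21.4   6.9 145.6] rows>=4
```

Emit:
send_rows([
  [[0,0,-4,10,3,15,-1],[0,0,-9,21,6,45,-1],[0,0,-9,21,6,80,-1],[0,0,-9,21,6,112,-1],[0,0,-9,21,6,130,-1]],
])

```text
time: 9.27
tool_pos: [640.2, -209.2, 115.6]
tcp_rot: [-3.138, 0.004, 0.332]
contact_force: [0.1, -0.3, -0.6]
grip_width: 91.8
```

Emit:
send_rows([
  [[0,0,0,0,0,10,0],[0,0,0,0,0,16,0.4],[0,0,0,0,0,16,0.5],[0,0,0,0,0,16,0.6],[0,0,0,0,0,16,1]],
])

```text
time: 9.68
tool_pos: [643.1, -211.9, 105.4]
tcp_rot: [3.139, -0.002, 0.33]
contact_force: [0.1, 0.4, 0.3]
grip_width: 62.7
```

```bash
python3 -c "
from h import *
print(get_obs()['grip_width']);go(642,-211.5,103,19)"
```

```text
62.72573973068471
t=9.68 turn [ 0.14 -0.14 -0.07] shift [-0.9 -0.8  2.4] rows>=1
```

Emit:
send_rows([
  [[0,0,0,0,0,1,1],[0,0,0,0,0,1,1],[0,0,0,0,0,1,1],[0,0,0,0,0,1,1],[0,0,0,0,0,1,1]],
])

```text
time: 10.1
tool_pos: [643.2, -212.1, 105.0]
tcp_rot: [3.139, -0.003, 0.33]
contact_force: [0.1, 0.5, 6.2]
grip_width: 58.4
```

Emit:
send_rows([
  [[0,0,0,0,0,-3,1],[0,0,0,0,0,-8,1],[0,0,0,0,0,-18,1],[0,0,0,0,0,-30,1],[0,0,0,0,0,-40,1]],
])

```text
time: 10.52
tool_pos: [642.5, -211.9, 144.2]
tcp_rot: [3.141, -0.001, 0.33]
contact_force: [0.1, -0.5, -0.2]
grip_width: 58.5
```

```bash
python3 -c "
from h import *
o=get_obs();print(o['grip_width']);go(441,285.5,120,2)
im=capture('side');cv2.imwrite('pics/s5.png',cv2.resize(im[120:280,220:430],None,fx=3.5,fy=3.5)[:,:,::-1])"
```

```text
58.5214687987069
t=10.52 turn [ 0.05 -0.07 16.92] shift [ -29.4 -535.9   23.6] rows>=13
```

View pics/s5.png

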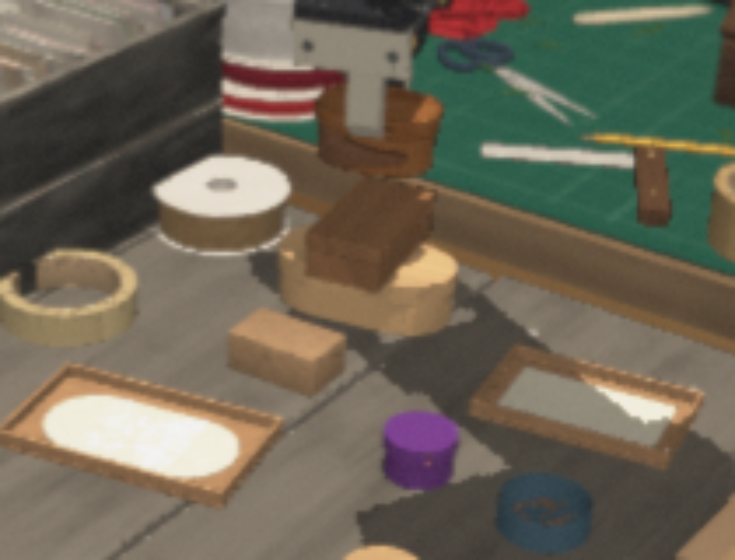

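Emit:
send_rows([
  [[0,0,1,-1,-20,-10,1],[0,0,3,-3,-50,-20,1],[0,0,5,-5,-85,-20,1],[0,0,8,-8,-120,-20,1],[0,0,11,-10,-158,-20,1]],
])

```text
time: 10.98
tool_pos: [581.0, -64.8, 163.1]
tcp_rot: [3.141, -0.001, 0.135]
contact_force: [1.1, 0.8, -1.5]
grip_width: 58.4
```

Emit:
send_rows([
  [[0,0,1,5,-38,0,1],[0,0,2,9,-75,0,1],[0,0,4,14,-112,0,1],[0,0,5,18,-149,0,1],[0,0,6,22,-185,0,1]],
])

```text
time: 11.4
tool_pos: [577.7, 122.7, 163.2]
tcp_rot: [-3.142, -0.001, 0.033]
contact_force: [-0.4, 0.5, -1.8]
grip_width: 58.1
```

```bash
python3 -c "
from h import *
o=get_obs();print(o['grip_width'],o['tool_pos']);go(441,285.5,70,2)"
```

```text
58.129684284549256 [577.70682124 122.68839737 163.16087915]
t=11.40 turn [-0.   -0.08 -0.13] shift [-131.4 -167.2   93. ] rows>=6
```

Emit:
send_rows([
  [[0,0,0,-22,-28,10,1],[0,0,0,-46,-59,20,1],[0,0,0,-70,-90,30,1],[0,0,0,-94,-121,40,1],[0,0,0,-118,-151,50,1]],
])

```text
time: 11.82
tool_pos: [453.8, 269.2, 112.6]
tcp_rot: [-3.141, -0.001, 0.033]
contact_force: [1.2, 0.7, -0.7]
grip_width: 58.1
```

Emit:
send_rows([
  [[0,0,0,-10,-14,15,1],[0,0,0,-13,-16,30,1],[0,0,0,-13,-16,43,1],[0,0,0,-13,-16,53,1],[0,0,0,-13,-16,60,1]],
])

```text
time: 12.23
tool_pos: [441.3, 283.3, 51.7]
tcp_rot: [3.141, 0.0, 0.034]
contact_force: [-0.5, -0.5, -0.1]
grip_width: 58.5
```

```bash
python3 -c "
from h import *
o=get_obs();print(o['grip_width'],o['tool_pos']);go(441,285.5,33,2)
im=capture('side');cv2.imwrite('pics/s6.png',cv2.resize(im[280:420,180:340],None,fx=4,fy=4)[:,:,::-1])"
```

```text
58.471170494653364 [441.28673959 283.33556905  51.7479373 ]
t=12.23 turn [ 0.01  0.   -0.07] shift [-0.2 -2.2 18.7] rows>=1
```

View pics/s6.png

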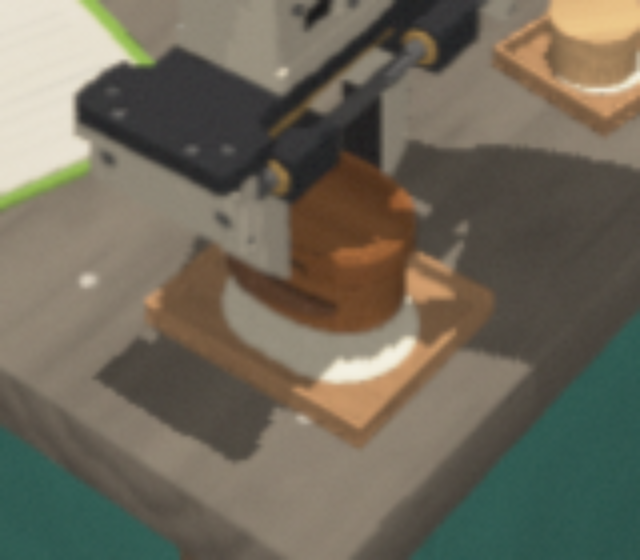

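Emit:
send_rows([
  [[0,0,0,0,-1,6,1],[0,0,0,0,-2,11,1],[0,0,0,0,-2,14,1],[0,0,0,0,-2,15,1],[0,0,0,0,-2,15,1]],
])

```text
time: 12.7
tool_pos: [441.3, 285.2, 37.2]
tcp_rot: [3.141, 0.0, 0.033]
contact_force: [0.2, -0.6, -0.5]
grip_width: 58.4
```

Emit:
send_rows([
  [[0,0,0,0,0,1,1],[0,0,0,0,0,2,1],[0,0,0,0,0,2.5,1],[0,0,0,0,0,2.5,1]],
])

```text
time: 13.03
tool_pos: [441.2, 285.2, 34.8]
tcp_rot: [3.142, -0.0, 0.034]
contact_force: [-0.6, -0.7, -0.6]
grip_width: 58.6
```

Emit:
send_rows([
  [[0,0,0,0,0,1,1],[0,0,0,0,0,1.5,1],[0,0,0,0,0,1.5,1]],
])

```text
time: 13.28
tool_pos: [441.3, 285.4, 34.0]
tcp_rot: [-3.141, -0.001, 0.034]
contact_force: [-1.1, -0.7, 6.4]
grip_width: 58.5
```

Emit:
send_rows([
  [[0,0,0,0,0,0,1],[0,0,0,0,0,0,0],[0,0,0,0,0,0,-0.5],[0,0,0,0,0,0,-1],[0,0,0,0,0,0,-1]],
])

```text
time: 13.7
tool_pos: [441.2, 285.3, 33.3]
tcp_rot: [3.142, -0.0, 0.034]
contact_force: [-0.0, -0.7, -0.9]
grip_width: 73.7
```

Emit:
send_rows([
  [[0,0,0,0,0,-2,-1],[0,0,0,0,0,-15,-1],[0,0,0,0,0,-45,-1],[0,0,0,0,0,-85,-1],[0,0,0,0,0,-125,-1]],
])

```text
time: 14.12
tool_pos: [440.4, 284.9, 159.1]
tcp_rot: [3.14, 0.002, 0.033]
contact_force: [0.8, 0.3, -0.6]
grip_width: 91.8
```

```bash
python3 -c "
from h import *
o=get_obs();print(o['grip_width'],o['tool_pos'],o['joint_positions']);go(625,-213,230,101)
im=capture('side');cv2.imwrite('pics/s7.png',cv2.resize(im[220:420,180:400],None,fx=3.2,fy=3)[:,:,::-1])"
```

```text
91.80143910423963 [440.43436148 284.88682674 159.05006603] [ 4.28045052e-01  4.07323451e-01  1.62461840e+00 -1.30378360e-04
  1.11228296e+00  1.96542688e+00]
t=14.12 turn [-7.000e-02  1.600e-01 -9.908e+01] shift [167.6 503.9 -70.8] rows>=14
```

View pics/s7.png

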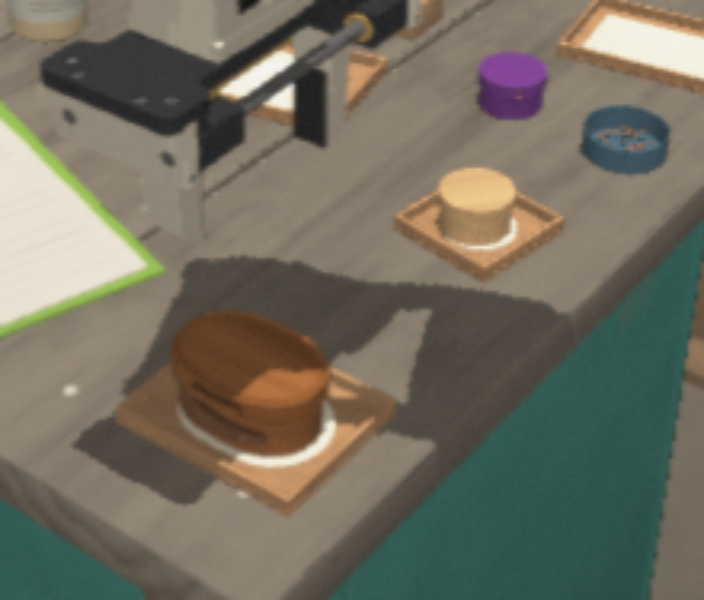

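Emit:
send_rows([
  [[0,0,-6,8,24,-25,-1],[0,0,-13,20,60,-45,-1],[0,0,-20,32,96,-60,-1],[0,0,-27,44,133,-70,-1],[0,0,-33,55,168,-70,-1]],
])

```text
time: 14.58
tool_pos: [500.5, 125.7, 230.0]
tcp_rot: [3.14, -0.004, 0.598]
contact_force: [1.6, 0.7, 1.0]
grip_width: 92.1
```

Emit:
send_rows([
  [[0,0,-7,-9,35,0,-1],[0,0,-14,-18,70,0,-1],[0,0,-21,-27,104,0,-1],[0,0,-27,-36,137,0,-1],[0,0,-33,-45,171,0,-1]],
])

```text
time: 15.0
tool_pos: [557.6, -42.0, 227.7]
tcp_rot: [3.142, 0.0, 1.174]
contact_force: [0.5, 0.3, 0.3]
grip_width: 91.5
```

```bash
python3 -c "
from h import *
go(640,-200,230,101);print(get_obs()['joint_positions'])"
```

```text
t=15.00 turn [  0.     0.   -33.76] shift [-113.8  137.1   -2.2] rows>=5
[-2.12152969e-01  4.04118702e-01  1.42659698e+00 -6.56388362e-05
  1.31081182e+00  1.85105484e-01]
```

Emit:
send_rows([
  [[0,0,-7,-24,28,0,-1],[0,0,-14,-48,56,0,-1],[0,0,-21,-72,84,0,-1],[0,0,-28,-98,112,0,-1],[0,0,-34,-120,138,0,-1]],
])

```text
time: 15.42
tool_pos: [637.7, -207.0, 227.5]
tcp_rot: [-3.141, 0.0, 1.767]
contact_force: [0.7, -0.3, 0.2]
grip_width: 91.7
```

```bash
python3 - <<'E'
from h import *
import pickle
print(get_obs()['tool_pos'])
m=camera_model("wrist");im=capture("wrist");np.save("w1.npy",im);pickle.dump(m,open("w1.pkl","wb"))
objs=[("rect",643,-213,74,101),("long",644,-211,40,12)]
for n,z in dict(long_oval_box=40,oblong_box=74).items():
    for q in regions_of(n,"wrist")[:2]: print(n,round(q["conf"],2),np.round(q["location"]),q["region"].sum(),np.round(rect(m,q["region"],z),1))
overlay(im,m,objs,60,240,180,400,3.5,"pics/ov4.png")
E
```

```text
[ 637.69422722 -206.98766923  227.51924302]
long_oval_box 0.9 [186. 316.] 3388 [ 688.7 -200.2   34.6   67.8  101.2]
```

View pics/ov4.png

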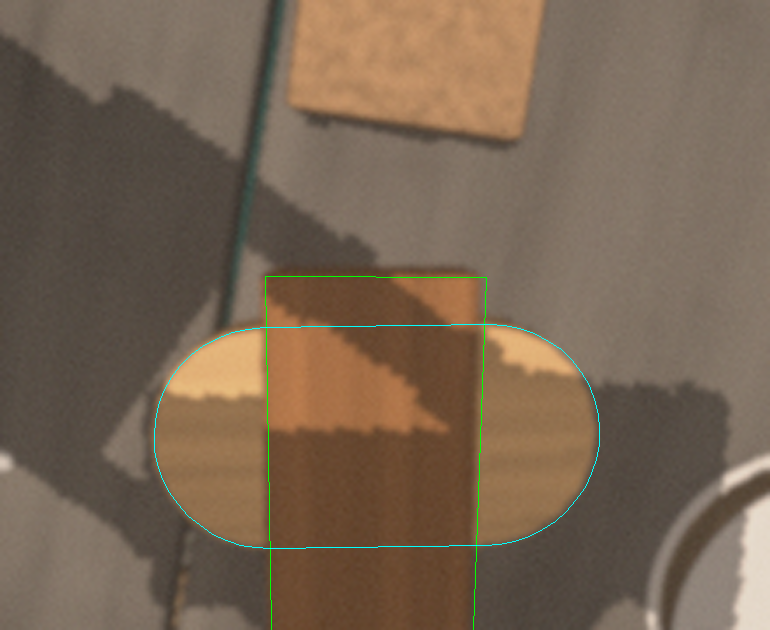

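```bash
python3 -c "
from h import *
go(642.5,-212,54,101)"
```

```text
t=15.57 turn [-0.08 -0.04 -0.28] shift [ -6.    4.4 172.1] rows>=5
```

Emit:
send_rows([
  [[0,0,0,-3,2,15,-1],[0,0,0,-6,4,50,-1],[0,0,0,-6,4,88,-1],[0,0,0,-6,4,125,-1],[0,0,0,-6,4,150,-1]],
])

```text
time: 15.98
tool_pos: [640.5, -207.5, 74.4]
tcp_rot: [-3.138, -0.003, 1.761]
contact_force: [-0.4, 0.8, 0.2]
grip_width: 91.6
```

Emit:
send_rows([
  [[0,0,0,0,0,12,-1],[0,0,0,0,0,20,-1],[0,0,0,0,0,22,0.3],[0,0,0,0,0,22,1],[0,0,0,0,0,22,1]],
])

```text
time: 16.4
tool_pos: [643.5, -210.0, 58.0]
tcp_rot: [3.139, 0.002, 1.761]
contact_force: [0.3, 1.0, 0.8]
grip_width: 76.1
```

Emit:
send_rows([
  [[0,0,0,0,0,0,1],[0,0,0,0,0,0,1],[0,0,0,0,0,0,1],[0,0,0,0,0,0,1],[0,0,0,0,0,0,1]],
])

```text
time: 16.82
tool_pos: [642.8, -210.0, 56.9]
tcp_rot: [3.14, 0.001, 1.761]
contact_force: [-0.7, 0.4, 5.4]
grip_width: 55.9
```

Emit:
send_rows([
  [[0,0,0,0,0,-4,1],[0,0,0,0,0,-12,1],[0,0,0,0,0,-28,1],[0,0,0,0,0,-50,1],[0,0,0,0,0,-70,1]],
])

```text
time: 17.23
tool_pos: [642.0, -209.6, 126.7]
tcp_rot: [-3.141, -0.001, 1.761]
contact_force: [0.3, 0.5, -1.0]
grip_width: 55.5
```

```bash
python3 -c "
from h import *
o=get_obs();print(o['grip_width'],o['joint_positions']);go(454.2,-181.5,80,9.4)
im=capture('side');cv2.imwrite('pics/s8.png',cv2.resize(im[120:280,220:430],None,fx=3.5,fy=3.5)[:,:,::-1])"
```

```text
55.54119060335898 [-4.28931700e-01  7.00894504e-01  1.19419503e+00 -5.89732671e-05
  1.24769767e+00 -6.19520668e-01]
t=17.23 turn [-7.000e-02  2.000e-02  9.152e+01] shift [  63.2 -179.1   46.9] rows>=13
```

View pics/s8.png

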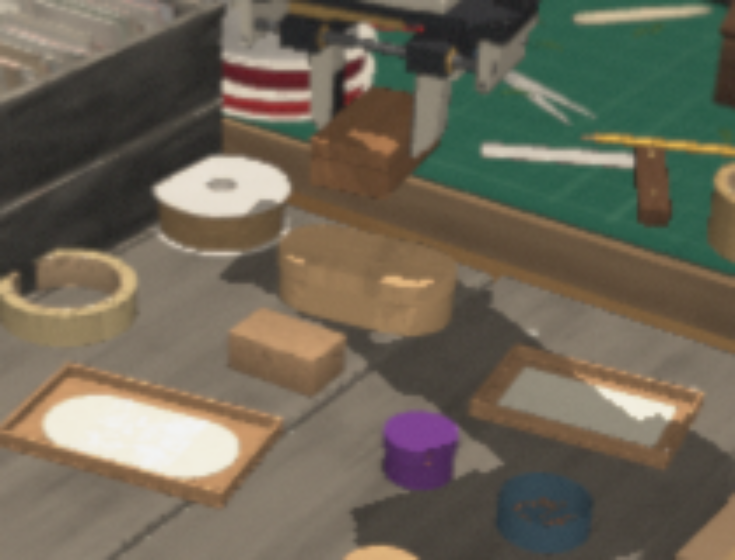

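Emit:
send_rows([
  [[0,0,4,3,-9,-10,1],[0,0,10,7,-20,-10,1],[0,0,17,11,-33,-10,1],[0,0,24,16,-46,-10,1],[0,0,31,21,-60,-10,1]],
])

```text
time: 17.7
tool_pos: [578.7, -200.3, 135.7]
tcp_rot: [-3.141, 0.0, 1.214]
contact_force: [0.9, -0.7, -0.2]
grip_width: 55.8
```

Emit:
send_rows([
  [[0,0,7,-2,-13,0,1],[0,0,14,-5,-26,0,1],[0,0,21,-8,-39,0,1],[0,0,28,-10,-52,0,1],[0,0,34,-12,-64,0,1]],
])

```text
time: 18.12
tool_pos: [514.3, -189.6, 135.8]
tcp_rot: [-3.141, 0.0, 0.621]
contact_force: [0.3, -0.2, 0.2]
grip_width: 55.5
```

```bash
python3 -c "
from h import *
o=get_obs();print(o['grip_width'],o['tool_pos']);go(454.2,-181.5,60,9.4)"
```

```text
55.50089667269789 [ 514.30649326 -189.61109334  135.84651501]
t=18.12 turn [-1.000e-02  2.000e-02  2.617e+01] shift [-44.2 -41.5  75.9] rows>=4
```

Emit:
send_rows([
  [[0,0,6,-12,-11,10,1],[0,0,13,-24,-22,20,1],[0,0,20,-35,-33,35,1],[0,0,26,-43,-42,55,1],[0,0,26,-43,-42,75,1]],
])

```text
time: 18.53
tool_pos: [453.7, -180.3, 60.6]
tcp_rot: [-3.141, 0.001, 0.167]
contact_force: [-0.0, 0.4, -0.9]
grip_width: 55.7
```

```bash
python3 -c "
from h import *
o=get_obs();print(o['grip_width'],o['tool_pos']);go(455.5,-181.5,20,9.4)
im=capture('side');cv2.imwrite('pics/s9.png',cv2.resize(im[160:290,320:450],None,fx=4,fy=4)[:,:,::-1])"
```

```text
55.69995953681429 [ 453.66802028 -180.34953034   60.58342487]
t=18.53 turn [-0.03  0.06  0.18] shift [ 1.7  1.5 40.6] rows>=1
```

View pics/s9.png

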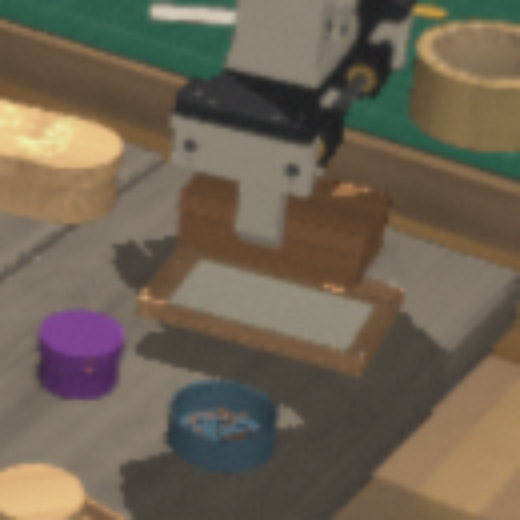

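Emit:
send_rows([
  [[0,0,0,1,1,10,1],[0,0,0,2,1,22,1],[0,0,0,2,1,31,1],[0,0,0,2,1,36,1],[0,0,0,2,1,37,1]],
])

```text
time: 19.0
tool_pos: [457.9, -181.6, 23.3]
tcp_rot: [-3.141, 0.001, 0.174]
contact_force: [-0.0, -1.0, -1.6]
grip_width: 55.9
```

Emit:
send_rows([
  [[0,0,0,0,0,1,1],[0,0,0,0,0,1.5,1],[0,0,0,0,0,2,1],[0,0,0,0,0,2,1]],
])

```text
time: 19.33
tool_pos: [458.2, -181.8, 22.3]
tcp_rot: [3.141, -0.001, 0.173]
contact_force: [-1.5, 0.1, -1.1]
grip_width: 55.6
```

Emit:
send_rows([
  [[0,0,0,-2,0,1,1],[0,0,0,-2,0,1.5,1],[0,0,0,-2,0,1.5,1]],
])

```text
time: 19.58
tool_pos: [455.8, -182.0, 20.4]
tcp_rot: [3.142, 0.0, 0.173]
contact_force: [0.3, 0.0, -1.1]
grip_width: 55.5
```

Emit:
send_rows([
  [[0,0,0,0,0,0.5,1],[0,0,0,0,0,1,1],[0,0,0,0,0,1,1]],
])

```text
time: 19.83
tool_pos: [456.0, -182.1, 19.9]
tcp_rot: [3.141, -0.0, 0.173]
contact_force: [-1.5, -0.1, 4.7]
grip_width: 55.5
```

Contact at 4.7 N, so I'll release.

Emit:
send_rows([
  [[0,0,0,0,0,0,1],[0,0,0,0,0,0,0],[0,0,0,0,0,0,-0.5],[0,0,0,0,0,0,-1],[0,0,0,0,0,0,-1]],
])

```text
time: 20.25
tool_pos: [456.1, -182.1, 19.3]
tcp_rot: [3.141, -0.0, 0.173]
contact_force: [-0.3, 0.0, -0.5]
grip_width: 71.2
```

Emit:
send_rows([
  [[0,0,0,0,0,-2,-1],[0,0,0,0,0,-15,-1],[0,0,0,0,0,-45,-1],[0,0,0,0,0,-85,-1],[0,0,0,0,0,-125,-1]],
])

```text
time: 20.67
tool_pos: [455.2, -181.6, 145.3]
tcp_rot: [-3.14, 0.002, 0.173]
contact_force: [1.5, -0.0, 0.1]
grip_width: 91.4
```

```bash
python3 -c "
from h import *
go(610,-211,190,12)
im=capture('side');cv2.imwrite('pics/s10.png',cv2.resize(im[160:290,270:450],None,fx=4,fy=4)[:,:,::-1])"
```

```text
t=20.67 turn [-0.09  0.11 -2.08] shift [147.3  55.6 -45.1] rows>=4
```

View pics/s10.png

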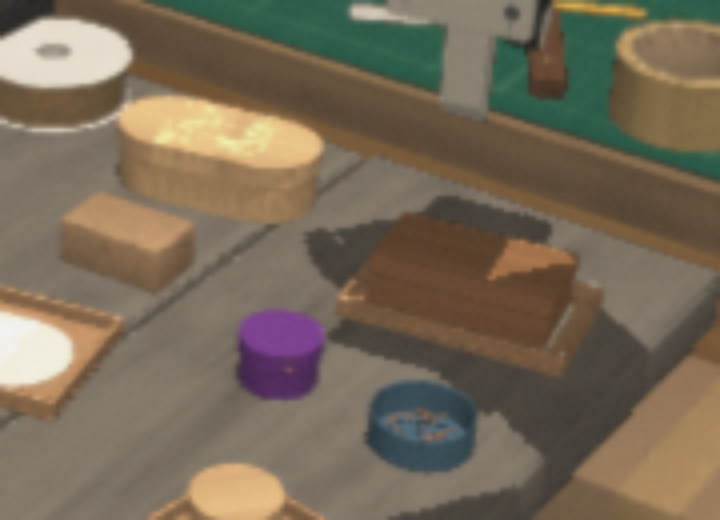

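The oblong box is seated. The long oval is next.

Emit:
send_rows([
  [[0,0,0,20,8,-15,-1],[0,0,-1,50,19,-30,-1],[0,0,-2,85,32,-40,-1],[0,0,-2,120,45,-45,-1],[0,0,-2,147,56,-45,-1]],
])

```text
time: 21.13
tool_pos: [613.3, -212.3, 191.0]
tcp_rot: [3.139, -0.003, 0.208]
contact_force: [0.2, -0.1, 0.4]
grip_width: 91.6
```

```bash
python3 - <<'E'
from h import *
m=camera_model("wrist");im=capture("wrist")
for q in regions_of("long_oval_box","wrist")[:2]: print(round(q["conf"],2),q["region"].sum(),np.round(rect(m,q["region"],40),1))
overlay(im,m,[("long",644,-211,40,12)],40,260,180,400,2.7,"pics/ov5.png")
go(644,-211,60,12)
E
```

```text
0.9 9584 [ 642.9 -211.3   66.9  129.3   12.7]
t=21.23 turn [ 0.04 -0.08 -0.03] shift [ 29.9   4.8 128.1] rows>=4
```

View pics/ov5.png

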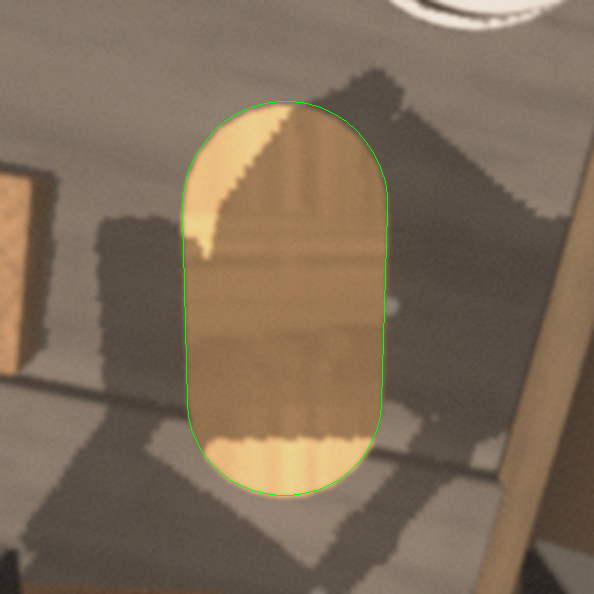

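```bash
python3 - <<'E'
from h import *
m=camera_model("wrist")
for px in ((40+470/2.7,180+500/2.7),(40+215/2.7,180+570/2.7)): print([np.round(at_z(m,px,z),0) for z in (0,50)])
m=camera_model("side")
# wall top/bottom edge in s10 crop: bottom (360,155), top (410,125)
for p in ((360,152),(325,85)):
    px=(160+p[1]/4,270+p[0]/4);print([np.round(at_z(m,px,z),0) for z in (0,30,50,70)])
E
```

```text
[array([ 595., -308.,    0.]), array([ 608., -292.,   50.])]
[array([ 693., -307.,    0.]), array([ 692., -291.,   50.])]
[array([ 595., -302.,    0.]), array([ 568., -252.,   30.]), array([ 551., -219.,   50.]), array([ 533., -186.,   70.])]
[array([ 662., -370.,    0.]), array([ 633., -317.,   30.]), array([ 613., -282.,   50.]), array([ 593., -247.,   70.])]
```

Emit:
send_rows([
  [[0,0,0,10,2,15,-1],[0,0,0,22,4,50,-1],[0,0,0,29,5,88,-1],[0,0,0,29,5,122,-1],[0,0,0,29,5,150,-1]],
])

```text
time: 21.65
tool_pos: [638.1, -209.9, 36.2]
tcp_rot: [-3.14, 0.003, 0.208]
contact_force: [1.2, 0.1, -0.4]
grip_width: 91.9
```

Emit:
send_rows([
  [[0,0,0,0,0,12,-1],[0,0,0,0,0,18,-1],[0,0,0,0,0,19,0.3],[0,0,0,0,0,19,1],[0,0,0,0,0,19,1]],
])

```text
time: 22.07
tool_pos: [641.0, -211.4, 22.7]
tcp_rot: [3.139, -0.003, 0.208]
contact_force: [0.5, -0.6, 0.1]
grip_width: 76.2
```

Emit:
send_rows([
  [[0,0,0,0,0,0,1],[0,0,0,0,0,0,1],[0,0,0,0,0,0,1],[0,0,0,0,0,0,1]],
])

```text
time: 22.4
tool_pos: [640.8, -211.3, 22.3]
tcp_rot: [3.14, -0.002, 0.208]
contact_force: [-1.0, -0.9, 6.2]
grip_width: 65.7
```

Emit:
send_rows([
  [[0,0,0,0,0,-4,1],[0,0,0,0,0,-12,1],[0,0,0,0,0,-28,1],[0,0,0,0,0,-50,1],[0,0,0,0,0,-65,1]],
])

```text
time: 22.82
tool_pos: [640.1, -210.8, 87.2]
tcp_rot: [3.141, -0.001, 0.208]
contact_force: [0.5, 0.3, -1.9]
grip_width: 65.9
```

```bash
python3 -c "
from h import *
o=get_obs();print(o['grip_width'],o['tool_pos']);go(656.5,23.5,85,13)
im=capture('side');cv2.imwrite('pics/s11.png',cv2.resize(im[120:280,220:430],None,fx=3.5,fy=3.5)[:,:,::-1])"
```

```text
65.90995402844128 [ 640.05713864 -210.78795625   87.21884963]
t=22.82 turn [ 0.03 -0.04 -1.08] shift [  64.5 -225.8    2.2] rows>=6
```

View pics/s11.png

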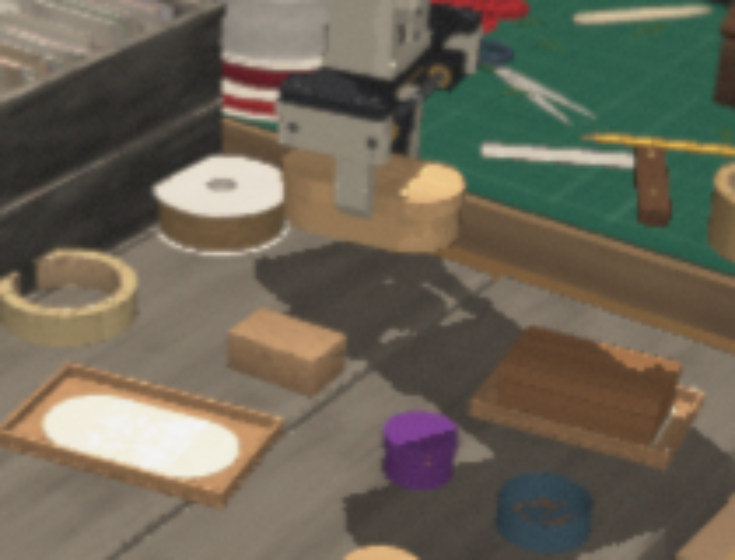

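Emit:
send_rows([
  [[0,0,0,7,-24,0,1],[0,0,-1,17,-58,0,1],[0,0,-1,28,-96,0,1],[0,0,-1,39,-134,0,1],[0,0,-1,49,-172,0,1]],
])

```text
time: 23.28
tool_pos: [651.8, -30.8, 85.0]
tcp_rot: [-3.141, 0.001, 0.225]
contact_force: [1.0, -0.9, -2.1]
grip_width: 66.0
```

Emit:
send_rows([
  [[0,0,0,9,-30,0,1],[0,0,0,15,-50,10,1],[0,0,0,15,-53,25,1],[0,0,0,15,-53,38,1],[0,0,0,15,-53,45,1]],
])

```text
time: 23.7
tool_pos: [653.7, 23.7, 38.3]
tcp_rot: [-3.141, 0.003, 0.227]
contact_force: [-0.9, -0.4, -2.3]
grip_width: 65.6
```

```bash
python3 -c "
from h import *
o=get_obs();print(o['grip_width'],o['tool_pos']);go(656.5,23.5,25,13)
im=capture('side');cv2.imwrite('pics/s12.png',cv2.resize(im[170:290,200:350],None,fx=4,fy=4)[:,:,::-1])"
```

```text
65.56606869418017 [653.67682988  23.66619811  38.28707212]
t=23.70 turn [-0.05  0.18  0.  ] shift [ 2.8  0.8 13.3] rows>=1
```

View pics/s12.png

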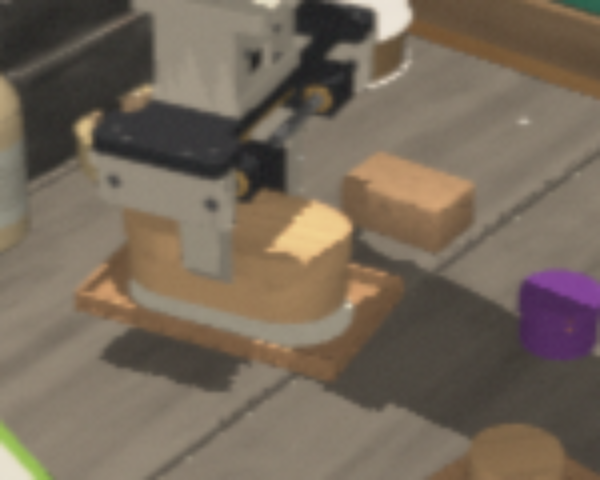

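Emit:
send_rows([
  [[0,0,0,1,0,3,1],[0,0,0,2,0,6,1],[0,0,0,2,0,9,1],[0,0,0,2,0,10,1],[0,0,0,2,0,10,1]],
])

```text
time: 24.17
tool_pos: [657.0, 22.8, 30.5]
tcp_rot: [3.142, -0.0, 0.225]
contact_force: [0.3, 0.1, -2.0]
grip_width: 65.3
```

Emit:
send_rows([
  [[0,0,0,0,0,1,1],[0,0,0,0,0,1.5,1],[0,0,0,0,0,1.5,1]],
])

```text
time: 24.42
tool_pos: [657.0, 23.1, 29.0]
tcp_rot: [3.141, -0.0, 0.225]
contact_force: [0.5, 0.1, -2.4]
grip_width: 65.6
```

Emit:
send_rows([
  [[0,0,0,0,0,1,1],[0,0,0,0,0,2,1],[0,0,0,0,0,2.5,1],[0,0,0,0,0,2.5,1]],
])

```text
time: 24.75
tool_pos: [656.8, 23.1, 26.2]
tcp_rot: [-3.142, 0.0, 0.226]
contact_force: [-0.2, -0.1, -2.8]
grip_width: 65.5
```

Emit:
send_rows([
  [[0,0,0,0,0,0.5,1],[0,0,0,0,0,1,1],[0,0,0,0,0,1,1]],
])

```text
time: 25.0
tool_pos: [657.0, 23.1, 25.4]
tcp_rot: [3.141, -0.0, 0.226]
contact_force: [0.0, 0.6, -1.4]
grip_width: 65.9
```

Emit:
send_rows([
  [[0,0,0,0,0,0.5,1],[0,0,0,0,0,1,1],[0,0,0,0,0,1,1]],
])

```text
time: 25.25
tool_pos: [657.1, 23.1, 25.3]
tcp_rot: [3.141, -0.0, 0.226]
contact_force: [-2.6, 0.5, 4.1]
grip_width: 65.7
```

Emit:
send_rows([
  [[0,0,0,0,0,0,1],[0,0,0,0,0,0,0],[0,0,0,0,0,0,-0.5],[0,0,0,0,0,0,-1],[0,0,0,0,0,0,-1]],
])

```text
time: 25.67
tool_pos: [657.1, 23.1, 24.3]
tcp_rot: [3.141, -0.0, 0.226]
contact_force: [0.1, -0.2, -0.2]
grip_width: 77.8
```

Emit:
send_rows([
  [[0,0,0,0,0,0,-1],[0,0,0,0,0,-10,-1],[0,0,0,0,0,-40,-1],[0,0,0,0,0,-80,-1],[0,0,0,0,0,-120,-1]],
])

```text
time: 26.08
tool_pos: [656.3, 23.1, 145.5]
tcp_rot: [-3.141, 0.002, 0.225]
contact_force: [1.6, 0.9, 0.4]
grip_width: 91.9
```

Emit:
send_rows([
  [[0,0,0,0,38,-15,-1],[0,0,0,0,76,-30,-1],[0,0,0,-10,114,-35,-1],[0,0,0,-20,150,-35,-1],[0,0,0,-30,186,-35,-1]],
])

```text
time: 26.5
tool_pos: [669.4, -166.7, 181.1]
tcp_rot: [3.14, -0.002, 0.226]
contact_force: [0.1, 0.5, -0.3]
grip_width: 91.6
```

```bash
python3 - <<'E'
from h import *
t=capture("top");m=camera_model("top");print(get_obs()['tool_pos'])
for n,z in dict(long_oval_box=43,oblong_box=37,short_oval_box=45,round_box=33,tack_tin=21,sanding_block=30).items():
    for q in regions_of(n,"top")[:2]: print(n,round(q["conf"],2),np.round(rect(m,q["region"],z),1))
overlay(t,m,[("long",658.7,23.7,43,13),("rect",454.2,-181.5,37,9.4),("short",441,285.5,45,2),("round",439.5,78.5,33,0)],100,280,150,420,2.9,"pics/f_top.png")
s=capture("side");cv2.imwrite("pics/f_side.png",cv2.resize(s[150:410,190:450],None,fx=2.3,fy=2.3)[:,:,::-1])
E
```

```text
[ 668.28477276 -174.71662193  180.32375386]
long_oval_box 0.72 [659.3  23.4  67.8 133.7  14.3]
short_oval_box 0.81 [443.  286.   59.4  83.6   2.2]
round_box 0.8 [443.6  78.5  34.5  37.1  91.4]
round_box 0.72 [501.6 -54.3  40.9  44.3 159.3]
tack_tin 0.54 [418.8 -37.2  26.7  48.7 162.7]
sanding_block 0.56 [633.  -95.4  35.1  70.8   1.4]
```

View pics/f_top.png

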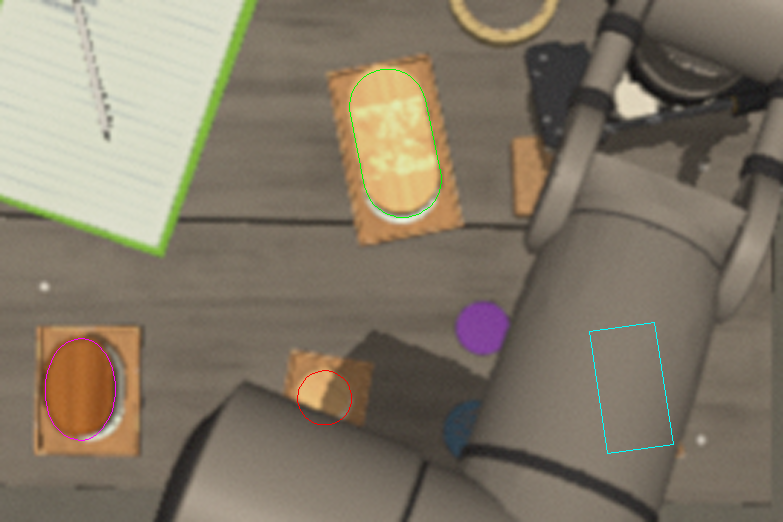

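View pics/f_side.png

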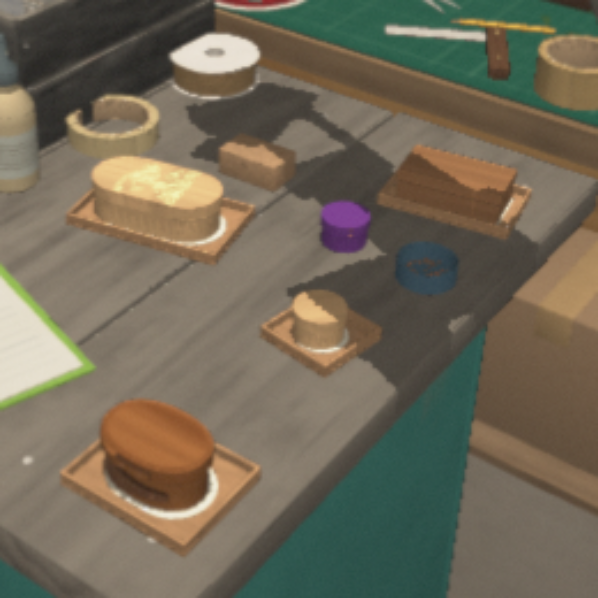

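All four look seated, but the arm hides the oblong box from the top camera. I'll move aside for a last check of that one.

Emit:
send_rows([
  [[0,0,0,0,-30,-10,-1],[0,0,0,0,-70,-20,-1],[0,0,0,0,-110,-20,-1],[0,0,0,0,-150,-20,-1],[0,0,0,0,-190,-20,-1]],
])

```text
time: 27.32
tool_pos: [626.0, 23.3, 199.9]
tcp_rot: [3.141, -0.001, 0.227]
contact_force: [0.3, 0.5, -0.3]
grip_width: 92.0
```

Emit:
send_rows([
  [[0,0,0,0,-40,0,-1],[0,0,0,0,-80,0,-1],[0,0,0,0,-115,0,-1],[0,0,0,0,-140,0,-1],[0,0,0,0,-150,0,-1]],
])

```text
time: 27.73
tool_pos: [591.5, 171.6, 199.8]
tcp_rot: [-3.141, -0.0, 0.231]
contact_force: [0.6, -0.9, 0.8]
grip_width: 91.6
```

```bash
python3 - <<'E'
from h import *
t=capture("top");m=camera_model("top");print(get_obs()['tool_pos'])
for n,z in dict(oblong_box=37,tack_tin=21,sanding_block=30).items():
    for q in regions_of(n,"top")[:1]: print(n,round(q["conf"],2),np.round(rect(m,q["region"],z),1))
overlay(t,m,[("long",658.7,23.7,43,13),("rect",454.2,-181.5,37,9.4),("short",441,285.5,45,2),("round",439.5,78.5,33,0)],100,280,230,420,3,"pics/g_top.png")
E
```

```text
[591.70855297 171.43780957 199.75159023]
oblong_box 0.82 [ 454.3 -178.8   59.4  104.1    9.9]
tack_tin 0.8 [413.6 -51.2  52.1  52.2  91.2]
sanding_block 0.57 [ 635.6 -101.3   42.6   70.8    1.4]
```

View pics/g_top.png

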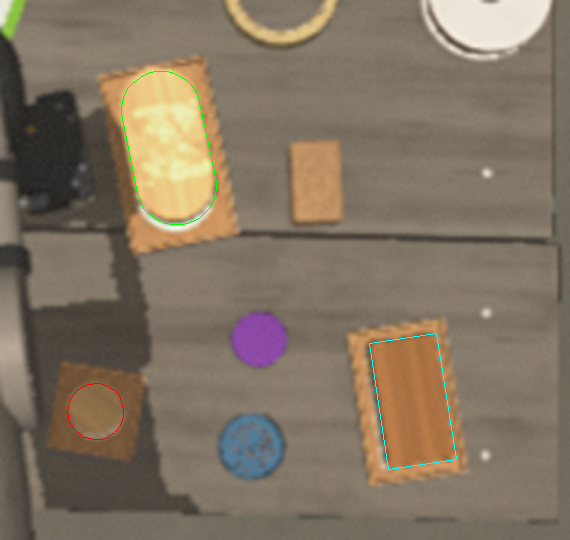

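All four boxes are within a few millimetres of their liners, and the tin and the sanding block haven't moved. Handing in.

```bash
python3 -c "
from plant import *
print(get_obs()['dq'].round(3)); print(close_job())"
```

```text
[-0.03   0.003 -0.001  0.002 -0.002  0.002]
the job is handed in; nothing more can be done
None
```

I took the tower apart from the top (round, short oval, oblong, long oval) and set each box lid up in its own carton. Each was lowered to a light contact (about 4–16 N) and then released. I handed the job in at about 28 s of robot time; no verdict was reported.

- **Placement:** in the last pictures the long oval, oblong and short oval boxes are within about 3 mm and 2° of their liners. The round box is within about 4 mm by a mask the arm's shadow and arm partly cut off; the overlay fits it well. All four looked upright and seated in the side view.
- **Bystanders:** the tin and the sanding block measure within about 3 mm of their starting positions, and I never touched the purple look-alike.
- **Checks that disagreed:** in the first final top view the arm hid the oblong box and part of the tin, so the tin read about 15 mm off. After I moved the arm aside, it read within 2 mm of its start. No other check failed.

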